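# Set the bending jig's angle dial to the red pointer

## Robot

A 7-joint arm with a two-finger parallel gripper is mounted at the origin on the work surface. World frame = base frame: x ahead of the robot, y to its left, z up, the work surface at z = 0. Lengths are in mm, angles in rad, forces in N, time in s.
With the tool pointing down it reaches from about 425 to 975 mm from the base axis. Payload 16.7 kg.
Tool frame: the origin (TCP) lies between the finger pads; the fingertips stand 8 mm ahead of it and the grasp point (between the pads) lies 11 mm behind it; z points along the fingers, y is the line along which they close (so a half turn about z gives the same grasp; the last joint's range is limited). The gripper opens to 85 mm and grips with 20 to 120 N. Pads are 22 mm wide; open, the fingers measure 114 mm over their backs; the gripper's body (76 mm by 85 mm) begins 54 mm behind the grasp point. The pads swing forward as they close: fully open they stand 13 mm farther back than shut.
Start: joints at [-1.252, 0.426, 0.074, 1.606, -0.034, 1.111, -0.067], TCP at [304.372, 602.44, 239.302] pointing down, gripper open.
Joint ranges: [-2.85, 2.85], [-0.5, 2.14], [-1.23, 1.37], [0.21, 2.46], [-1.02, 4.16], [0.16, 2.05], [-2.73, 2.73]. Speed limits (rad/s): [1.89, 1.89, 2.39, 2.39, 3.01, 3.01, 3.01].

## Interface

Orientations are given as a 3x3 rotation matrix whose columns are the frame's x, y, z axes.
In Python, from workcell import ctrl, get_image, camera_info, order gives the robot as it stands. Calls block until the motion is done:
- ctrl.move_to(position, orientation): joint-space move of the TCP to a pose.
- ctrl.move_linear(position, frame=None, rate=150, contact_N=None): straight line of the TCP; frame=None keeps the orientation; rate is the mean speed in mm/s. With contact_N (N) it stops when the force on the tool has changed by that much, and returns True; else False.
- ctrl.movej(angles): joint-space move.
- ctrl.move_gripper(opening, strength=None): opening from 0.0 (shut) to 1.0 (fully open); strength is the grip in N (None keeps the last); returns when the fingers have stopped.
- ctrl.sleep(seconds).
- ctrl.solve_ik(position, orientation): joint angles nearest the present ones, or None.
- ctrl.read_state(): the state.
- get_image(name): name is "scene" or "top" or "wrist"; returns the picture (400x640x3 uint8, red, green, blue); there is no depth.
- camera_info(name): a dict with "camera_matrix" (3x3 intrinsics, pixels), "rvec" (rotation vector, rad) and "tvec" (3), from world to camera coordinates, as OpenCV has them. Camera axes: x right, y down, z forward; pixel columns grow to the right and rows downward; lengths in mm; the calibration is good to about 2 mm. The wrist camera is an equidistant fisheye: a pixel r from the principal point sees the ray r / f radians off the axis. A picture is of the moment at which its call begins: read the wrist's pose just before it. camera_info takes no time and is no camera call; for the wrist camera it gives the pose at the moment of the call.
A pose or a line that the arm cannot do raises ctrl.MotionError and nothing moves.
- order.close_job(): hands the job in; it is judged then, once.
The state is a dict: "time_s": time; "qpos": joint angles; "joint_vel": joint speeds; "joint_efforts": joint torques, N m; "tool_pos": TCP position; "ee_rot": TCP orientation; "force": force on the tool from outside, world axes, zero at the start; "ft_torque": the same for the moment, N m; "grip_width": opening from 0.0 (shut) to 1.0 (fully open); "gripper_force": force on a finger pad.
Only numpy, scipy, OpenCV 4.12 (cv2) and the standard library are available. Lean on these libraries where they do the work, as an engineer would, in place of code of your own. Each camera call takes 0.05 s, during which the arm holds its last target. There are 200 camera calls.

## Task

Set the bending jig for the next fold: turn its broad, spring-mounted dial until the white line on the dial points straight at the tip of the red pointer, then let go. The dial is too wide to grip, so press closed fingertips onto its rubber face beside the bridge and drag it round stroke by stroke, either way: firmly enough that the rubber does not slip, but never with more than 20 N on the dial. Leave the tin battleship, the two lead figures and the propeller in its clip standing where they are.

Things in the scene. Friction and masses are not known exactly. Their poses are not given: they have to be found in the camera images.
- bending_jig: Steel bending jig, fixed to the bench. Origin: underside of its base plate, on the dial's vertical axis; its x axis points from the dial to the clamp bar and folding leaf. Base plate 12 mm thick, x -85 to +160 mm, y -90 to +90 mm; clamp bar at x +110 to +153 mm, up to 59 mm high.
- bridge (a point): Centre of the top of the dark steel bridge that crosses over the dial along the jig's y axis: 10 mm wide, underside 76 mm and top 84 mm above the bench (brass boss to 87 mm), feet at y +-78 mm. Fingers on the dial cannot pass it; the dial's face is open on the bridge's +x and -x sides.
- angle_dial: The dial: aluminium disc 120 mm in diameter with a black rubber face (116 mm). It turns about the vertical axis, either way, and stays where it is left. Origin: on its axis at its underside, 50 mm above the bench. Its x axis lies along the white line, from the axis to the rim.
- dial_face (a point): Centre of the dial's face, 64 mm above the bench. Turning takes 0.12 N m: at 40 mm from the axis 3 N sideways, so some 5 N of downward press at the least; a press of 8 to 12 N slips little. The dial sits on a stiff spring: it starts to sink at about 1.5 N and sinks 1 mm for each 2.2 N more, at most 9 mm.
- line_end (a point): Outer end of the white line on the dial, on the face 56 mm from the axis. The line is painted, 5 mm wide and 50 mm long.
- pointer: Red pointer, fixed for this episode on the far (+x) side of the jig. Origin: on the dial's axis at bench height; its x axis points from the dial's axis out through the pointer. The red post stands 73 to 85 mm from the axis and is 64 mm high.
- pointer_tip (a point): Tip of the red pointer, 63 mm from the dial's axis, 64 mm above the bench, just outside the dial's rim.
- battleship: Loose grey tin battleship, 185 x 41 mm, 90 mm high over the mast, bow towards its x. Origin: underside, 18 mm aft of mid length. Bystander.
- red_figure: Loose standing lead flat soldier in a red coat, foot 22 x 34 mm, 70 mm high. Origin: centre of underside. Bystander, easily tipped.
- blue_figure: Loose standing lead flat soldier in a blue coat with a flag, foot 22 x 34 mm, 73 mm high. Origin: centre of underside. Bystander, easily tipped.
- propeller_clip: Blued spring clip on a wooden foot 50 x 40 mm, pinching a tin propeller upright, 83 mm high. Origin: centre of underside. Bystander.

How it is judged:
By the outcome, as a careful person would: the job done as asked, in the order asked, and still so for the second after the job is handed in, with the robot touching nothing.
It also fails if it takes over 64 s, if anything falls off the work surface, if the arm or the gripper's body presses on something with over 40 N, if the wrist force passes 120 N, or if a joint passes its speed limit or range.

## Working session

There is one attempt and no reset: what is moved stays moved. The work goes in short steps, each a Python script; the robot and the scene stay as the last script left them, time stands still between calls to the robot, and variables do not carry over. Pictures are saved under pics/ and viewed, at most 10 in all, crops included, and the job is handed in when it is done.

```bash
mkdir -p pics
python3 - <<'E'
from workcell import ctrl,get_image,camera_info
import cv2,numpy as np
for n in ("scene","top"):
    im=get_image(n); cv2.imwrite(f"pics/{n}0.png",im[:,:,::-1]); c=camera_info(n); print(n,c)
a=[cv2.imread(f"pics/{n}0.png") for n in("scene","top")]
s=ctrl.read_state();print(s["time_s"],s["force"],s["ee_rot"])
E
```

```text
scene {'camera_matrix': array([[437.72453162,   0.        , 320.98440305],
       [  0.        , 437.72453162, 200.71463835],
       [  0.        ,   0.        ,   1.        ]]), 'rvec': array([ 2.06204757,  1.26864481, -0.49691547]), 'tvec': array([-240.23633443, -308.72332543, 1277.96821223])}
top {'camera_matrix': array([[449.93459135,   0.        , 320.82693127],
       [  0.        , 449.93459135, 204.35532248],
       [  0.        ,   0.        ,   1.        ]]), 'rvec': array([ 2.17049279, -2.13637324,  0.12658301]), 'tvec': array([   7.18323244,  567.14159601, 1195.41158355])}
0.1 [-0.60390846 -0.60106317 -0.5643704 ] [[-8.92529323e-01  4.50989151e-01 -4.39614930e-04]
 [ 4.50989354e-01  8.92528667e-01 -1.08652331e-03]
 [-9.76412995e-05 -1.16801557e-03 -9.99999313e-01]]
```

View pics/scene0.png

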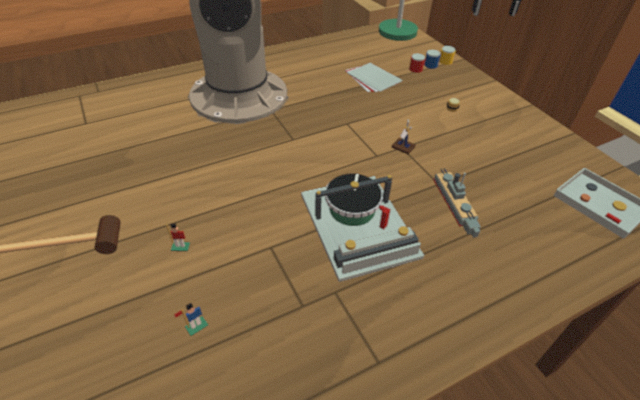

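View pics/top0.png

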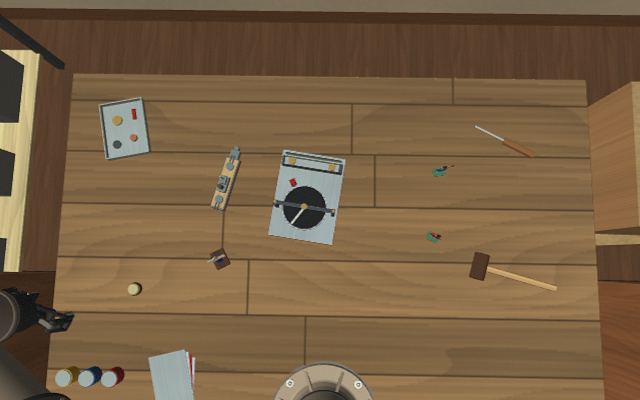

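```bash
cat > h.py <<'E'
from workcell import ctrl,get_image,camera_info,order
import cv2,numpy as np
def ray(n,px,c=None):
    c=c or camera_info(n);K=c["camera_matrix"];R=cv2.Rodrigues(np.array(c["rvec"]))[0]
    p=np.atleast_2d(np.array(px,float));v=np.stack([(p[:,0]-K[0,2])/K[0,0],(p[:,1]-K[1,2])/K[1,1]],1)
    if n=="wrist":
        t=np.linalg.norm(v,axis=1,keepdims=True);d=np.hstack([v/np.maximum(t,1e-9)*np.sin(t),np.cos(t)])
    else: d=np.hstack([v,np.ones((len(v),1))])
    return -R.T@np.array(c["tvec"]).ravel(),d@R
def onz(n,px,z,c=None):
    o,d=ray(n,px,c);return (o+d*((z-o[2])/d[:,2])[:,None])[:,:2]
def down(a): # tool x axis at world angle a
    c,s=np.cos(a),np.sin(a);return np.array([[c,s,0],[s,-c,0],[0,0,-1.]])
E
python3 - <<'E'
from h import *
print(onz("top",[(304,207)],64),onz("top",[(291,223)],64),onz("top",[(292,182)],64))
c=onz("top",[(304,207)],64)[0]
J=ctrl.read_state();print(J["time_s"])
for a in (-10,80,170,-100):
    print(a,ctrl.solve_ik([c[0],c[1],300],down(np.radians(a))))
ci=camera_info("wrist");R=cv2.Rodrigues(np.array(ci["rvec"]))[0]
print(ci["camera_matrix"],J["ee_rot"].T@(-R.T@np.array(ci["tvec"])-J["tool_pos"]) if hasattr(J["ee_rot"],"T") else 0, np.array(J["ee_rot"]).T@R.T)
E
```

```text
[[555.56887781  60.74319938]] [[512.19440866  94.42099039]] [[622.77521361  94.4394617 ]]
0.1
-10 [-0.90290037  0.22944101  0.81052009  1.83075207 -0.18095848  1.15735286
 -1.77760305]
80 [-0.78589168  0.20794972  0.66191393  1.82563596 -0.13918283  1.15463289
 -0.25247002]
170 [-0.60430462  0.19028966  0.4424375   1.8167238  -0.08867914  1.15398223
  1.26336971]
-100 [ 0.61085767  0.33505024 -1.02593779  1.75037486  0.30322906  1.22773997
  2.47281039]
[[309.70691629   0.         319.48771135]
 [  0.         309.70691629 201.76290213]
 [  0.           0.           1.        ]] [  80.91348731   -0.64097383 -135.49541276] [[ 1.23203087e-03 -9.50055077e-01 -3.12079850e-01]
 [ 9.99999190e-01  1.07035521e-03  6.89353913e-04]
 [-3.20887891e-04 -3.12080446e-01  9.50055626e-01]]
```

Run:
```python
from h import *
a=np.radians(170);x=down(a)[:,0]
p=np.array([555.6,60.7,200])-81*x
ctrl.move_to([304,602,239],down(a)) if 0 else None
ctrl.move_to([p[0],p[1],240],down(a))
ctrl.move_gripper(0.0)
im=get_image("wrist");s=ctrl.read_state();print(s["time_s"],s["tool_pos"],s["force"],s["grip_width"])
cv2.imwrite("pics/w1.png",im[:,:,::-1])
```

```text
3.225 [635.36802463  46.63732261 239.99417685] [-0.79869386 -0.47582043  0.31569799] -0.0007941325388457869
```

View pics/w1.png

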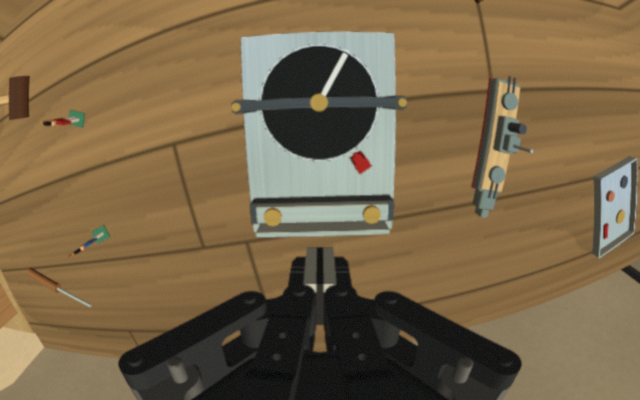

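```bash
cat >> h.py <<'E'
from scipy.optimize import least_squares
def measure(c0,im=None,circ=True,ci=None):
    if im is None: ci=camera_info("wrist");im=get_image("wrist")
    v,u=np.mgrid[0:400,0:640];px=np.stack([u.ravel(),v.ravel()],1)
    W=onz("wrist",px,64,ci).reshape(400,640,2);d=W-c0;r=np.hypot(d[...,0],d[...,1]);r[ray("wrist",px,ci)[1][:,2].reshape(400,640)>-.3]=1e9
    I=im.astype(int);hsv=cv2.cvtColor(im,cv2.COLOR_RGB2HSV)
    c=np.array(c0,float)
    if circ:
        dark=((I.max(2)<55)&(r<75)).astype(np.uint8)
        cn=max(cv2.findContours(dark,cv2.RETR_EXTERNAL,cv2.CHAIN_APPROX_NONE)[0],key=cv2.contourArea)[:,0]
        h=cv2.convexHull(cn)[:,0]
        P=onz("wrist",cn,64,ci)
        f=least_squares(lambda q:np.hypot(*(P-q[:2]).T)-q[2],[*c,58],loss="soft_l1",f_scale=.7);print("circle",f.x,np.sqrt(np.median(f.fun**2)));c=f.x[:2]
    d=W-c;r=np.hypot(d[...,0],d[...,1])*np.where(r>1e8,1e9,1);ang=np.arctan2(d[...,1],d[...,0])
    wh=(I.min(2)>140)&(r>20)&(r<55)&(hsv[...,1]<60)
    red=(hsv[...,1]>140)&((hsv[...,0]<8)|(hsv[...,0]>172))&(r>58)&(r<95)&(hsv[...,2]>90)
    mean=lambda m:np.degrees(np.angle(np.exp(1j*ang[m]).mean()))
    near=red&(r<np.percentile(r[red],25)) if red.any() else red
    print("n",wh.sum(),red.sum(),"line",mean(wh),[round(mean(wh&(r>a)&(r<=a+12)),1) for a in (20,32,43)],"red",mean(red),mean(near),"rmin/max",r[red].min(),r[red].max())
    return c,mean(wh),mean(red)
E
python3 - <<'E'
from h import *
c,_,_=measure([555.6,60.7])
# boss height by two views; boss (319,102) wrist, brass centroid in top
def brass(n,im,uv,R):
    h=cv2.cvtColor(im,cv2.COLOR_RGB2HSV);m=((h[...,0]>12)&(h[...,0]<28)&(h[...,1]>100)&(h[...,2]>110)).astype(np.uint8)
    k=np.zeros_like(m);cv2.circle(k,uv,R,1,-1);y,x=np.nonzero(m&k);return x.mean(),y.mean(),len(x)
def tri(a,b):
    (o1,d1),(o2,d2)=a,b;d1=d1[0];d2=d2[0]
    t=np.linalg.lstsq(np.stack([d1,-d2],1),o2-o1,rcond=None)[0];return o1+t[0]*d1,o2+t[1]*d2
iw=get_image("wrist");it=get_image("scene")
bw=brass("wrist",iw,(319,102),14);bt=brass("scene",it,(355,185),9);print(bw,bt)
print(tri(ray("wrist",[bw[:2]]),ray("scene",[bt[:2]])))
print("boss xy@87",onz("wrist",[bw[:2]],87))
# bridge direction from feet bosses (76..84)
for q in ((236,107),(403,103)):print(onz("wrist",[q],84))
# red tip/post top height: wrist vs scene
E
```

```text
circle [575.72316233  56.85501269  39.05407662] 7.7908150151489455
n 1800 107 line -11.42682310602001 [np.float64(161.5), np.float64(-5.1), np.float64(-13.3)] red 36.375706597128314 36.72578874003517 rmin/max 58.0152955278509 66.81107115483941
(np.float64(318.50622406639), np.float64(102.24066390041494), 241) (np.float64(354.2), np.float64(183.8), 40)
(array([554.26323778,  59.71856675,  87.16306312]), array([553.94937299,  59.26090299,  87.16527911]))
boss xy@87 [[554.26254807  59.7182502 ]]
[[543.01244846 -17.77988021]]
[[566.51972667 138.79820027]]
```

```bash
python3 - <<'E'
s=open("h.py").read()
i=s.index("        cn=max");j=s.index("        f=least")
s=s[:i]+'''        cn=np.vstack([k[:,0] for k in cv2.findContours(dark,cv2.RETR_EXTERNAL,cv2.CHAIN_APPROX_NONE)[0]])
        P=onz("wrist",cn,64,ci);q=P-c;rr=np.hypot(*q.T);aj=np.abs(np.sin(np.arctan2(q[:,1],q[:,0])+np.radians(8.5)))
        P=P[(rr>52)&(rr<64)&(aj<.93)]
'''+s[j:]
open("h.py","w").write(s)
E
python3 - <<'E'
from h import *
measure([554.2,59.6]);print(ctrl.read_state()["time_s"])
E
```

```text
circle [554.06148546  59.77853067  55.94773355] 0.22586574907431997
n 187 234 line 142.37487064089643 [np.float64(142.4), np.float64(142.4), np.float64(142.4)] red 25.23067559376784 25.449843445175084 rmin/max 63.35995910975427 83.6687527068381
3.425
```

```bash
cat >> h.py <<'E'
C=np.array([554.1,59.75]);RAD=40
def at(th,z):
    t=np.radians(th);return [*(C+RAD*np.array([np.cos(t),np.sin(t)])),z],down(t)
def stroke(a,b,press=4.0,step=10,rate=50):
    p,R=at(a,115);ctrl.move_to(p,R);f0=np.array(ctrl.read_state()["force"])
    ctrl.move_linear(at(a,77)[0],rate=120)
    hit=ctrl.move_linear(at(a,67)[0],rate=12,contact_N=2.5)
    s=ctrl.read_state();z=s["tool_pos"][2];print("hit",hit,z,s["force"]-f0)
    zt=max(z-press+0.5,66.0);ctrl.move_linear(at(a,zt)[0],rate=15);s=ctrl.read_state();F=s["force"]-f0;print("press",s["tool_pos"][2],F)
    if F[2]>16: ctrl.move_linear(at(a,115)[0]);raise SystemExit("too hard")
    for th in np.linspace(a,b,max(2,int(np.ceil(abs(b-a)/step))+1))[1:]:
        p,R=at(th,zt);ctrl.move_linear(p,R,rate=rate);s=ctrl.read_state();print(round(th,1),np.round(s["force"]-f0,1))
    ctrl.move_linear(at(b,115)[0],rate=120)
def look():
    x=down(np.radians(170))[:,0];p=C-81*x[:2];ctrl.move_to([*p,240],down(np.radians(170)));ctrl.sleep(.1);return measure(C)
E
python3 - <<'E'
from h import *
ctrl.move_linear(at(171.5,200)[0],at(171.5,200)[1],rate=150)
stroke(171.5+28,171.5-28);look()
print(ctrl.read_state()["time_s"])
E
```

```text
hit True 70.52306667435481 [0.26076052 0.37654175 4.13125966]
press 67.2704580241213 [-2.49863936  0.52719103 10.30500955]
190.2 [-2.7  0.4  9.7]
180.8 [-1.4 -0.8 10.9]
171.5 [-1.7  0.5 10.6]
162.2 [-0.2  1.4 10.5]
152.8 [-0.8 -0.7 10.4]
143.5 [-0.3  0.3 10.7]
circle [554.09312106  59.87691428  55.9426213 ] 0.24176770774352718
n 119 234 line 92.28272566128427 [np.float64(94.5), np.float64(92.5), np.float64(91.5)] red 25.18327354890831 25.12436044180799 rmin/max 63.34666566248035 83.43899396122367
9.8
```

Run:
```python
from h import *
stroke(171.5+28,171.5-28);look()
print(ctrl.read_state()["time_s"])
```

```text
hit True 70.54876329544918 [-0.56761881 -0.52760214  4.00273973]
press 67.29794164806107 [-2.93909798 -0.56493738 10.17048511]
190.2 [-1.7 -1.4  8.8]
180.8 [-1.8 -1.2  9.3]
171.5 [-0.2  0.2  9.4]
162.2 [-1.1 -0.3  9.2]
152.8 [-1.3 -0.3  9. ]
143.5 [-1.7 -1.1  9. ]
circle [553.98898729  59.78470532  55.90037605] 0.21380499767741412
n 181 235 line 40.66278223416719 [np.float64(40.6), np.float64(40.8), np.float64(40.6)] red 25.245563979899046 25.303190000438743 rmin/max 63.504133375449854 83.60120549624476
15.275
```

Run:
```python
from h import *
stroke(180,163,rate=30);_,l,r=look()
print(ctrl.read_state()["time_s"])
```

```text
hit True 70.56889363190359 [-0.3775567   0.67391727  4.53412874]
press 67.27434387172428 [-3.40624757  0.53767495 10.75559756]
171.5 [-2.4 -0.9 10.2]
163.0 [-2.4  0.3 10. ]
circle [554.03414876  59.82928387  55.93029982] 0.2284173436847965
n 179 235 line 25.222528721671996 [np.float64(25.0), np.float64(25.3), np.float64(25.3)] red 25.18079851511734 25.161277053000347 rmin/max 63.236091278992674 83.52366349801666
19.5583
```

Run:
```python
from h import *
cv2.imwrite("pics/w9.png",get_image("wrist")[:,:,::-1])
```

```text
(no output)
```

View pics/w9.png

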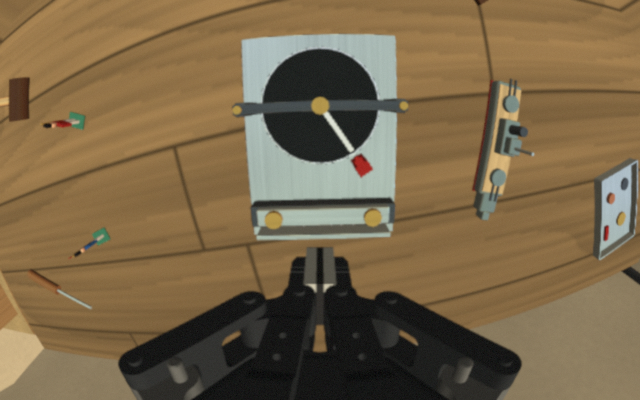

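The white line runs from the boss at (320,105) to (352,151), straight at the red tip near (355,157). The ship and both figures stand where they were, and the gripper is clear of everything.

```bash
python3 -c "
from workcell import order
print(order.close_job())"
```

```text
the job is handed in; nothing more can be done
None
```

The dial's white line now points at the red pointer tip, within about 0.1° as measured from the wrist camera; it took three strokes at readings of about 11 N or less, the ship and both figures stand unmoved (the propeller clip was outside the final view), and the job was handed in at about 20 s.

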